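Set the free-standing square timer without letting it spin

TASK

Set the square kitchen timer: turn its knob clockwise until the pointer stands at the long mark, pressing down on the knob while you turn so that the light timer neither spins nor slides about, and leave the timer standing where it was. Leave the round timer alone, its knob included.

Things in the scene. Friction and masses are not known exactly. Their poses are not given: they have to be found in the camera images.
- dial (a joint): Angle of the square timer's knob, rad: 0 = pointer at the square dot (off), growing clockwise from above; 1.571 = pointer at the long mark; stop at 2.6. Starts between 0.1 and 0.6. Stiff (0.2 N m), stays where left. The loose timer (0.25 kg, on four rubber feet 42 mm from the axis) spins with the knob unless the knob is pressed down with about 8 to 15 N while it is turned
- dial_grip (a point): Centre of the bar of the square timer's grey knob, on its upright axis, 84 mm above the counter. Bar 42 mm long (along x, white pointer at the -x end), 14 mm wide (y: grip across it), 63 to 97 mm above the counter; under it a round skirt 48 mm wide, top 21 mm below this point. Sprung: pressed, the knob sinks up to 6 mm at 2 N per mm, then stops hard; it rises when let go
- timer_mark (a point): The long black mark (16 x 5.5 mm; the other marks are short) on top of the square timer's white housing, 44 mm from the knob's axis on the housing's +y side. Axes are the housing's; the off dot is on its -x side. The housing is 110 x 110 mm, its top 50 mm above the counter
- round_pointer (a point): Outer end of the knob pointer of the other timer, to be left alone: round, 116 mm in diameter, otherwise alike, with the same knob. The point is on top of its knob, 97 mm above the counter and 20 mm from its axis, at the knob's -x end

How it is judged:
By the outcome, as a careful person would: the job done as asked, in the order asked, and still so for the second after the job is handed in, with the robot touching nothing.
It also fails if it takes over 32 s, if anything falls off the work surface, if the arm or the gripper's body presses on something with over 40 N, if the wrist force passes 120 N, or if a joint passes its speed limit or range.

ROBOT

A 6-joint arm with a two-finger parallel gripper is mounted at the origin on the work surface. World frame = base frame: x ahead of the robot, y to its left, z up, the work surface at z = 0. Lengths are in m, angles in rad, forces in N, time in s.
With the tool pointing down it reaches from about 0.275 to 0.725 m from the base axis. Payload 15.9 kg.
Tool frame: the origin (TCP) lies on the centre line of the jaws, within the pads' length; the fingertips stand 25 mm ahead of it and the grasp point (between the pads) lies 6 mm ahead of it; z points along the fingers, x is the direction in which the jaws open and shut, and the axes are right-handed (so a half turn about z gives the same grasp; the last joint's range is limited). The gripper opens to 85 mm and grips with 20 to 120 N. Pads are 22 mm wide; open, the fingers measure 114 mm over their backs; the gripper's body (76 mm by 85 mm) begins 54 mm behind the grasp point. The pads swing forward as they close: fully open they stand 13 mm farther back than shut.
Start: joints at [1.266, 0.213, -0.034, 1.323, 0, 1.571], TCP at [0.15, 0.477, 0.233] pointing down, gripper open.
Joint ranges: [-2.98, 2.98], [-0.74, 1.72], [-1.14, 1.35], [-2.1, 2.04], [-1.57, 1.44], [-3.14, 3.14]. Speed limits (rad/s): [1.89, 1.89, 2.39, 2.57, 3.14, 3.14].

INTERFACE

Orientations are given as a unit quaternion [w, x, y, z].
In Python, from bench import r, planner, optics, order, find_in, landmark_of gives the robot as it stands. Calls block until the motion is done:
- r.movep(position, orientation): joint-space move of the TCP to a pose.
- r.servo_line(position, feed=0.15, rotation=None): straight line of the TCP; rotation=None keeps the orientation; feed is the mean speed in m/s.
- r.goto_joints(angles): joint-space move.
- r.set_gripper(opening, strength=None): finger opening in m; strength is the grip in N (None keeps the last); returns when the fingers have stopped.
- r.sleep(seconds).
- planner.ik(position, orientation): joint angles nearest the present ones, or None.
- r.observe(): the state.
- optics.camera(name): name is "scene" or "top" or "wrist"; returns the picture (480x640x3 uint8, red, green, blue); there is no depth.
- optics.calibration(name): a dict with "fx", "fy", "cx", "cy" (pixels), "k1" (the pictures are not rectified: a ray, as slopes to the right and down, at radius r is drawn at 1 + k1 r^2 times it, then the intrinsics apply), "origin" and "attitude" of the camera in the world. Camera axes: x right, y up, looking along -z (the intrinsics and any distortion apply to the point x, -y, -z); pixel columns grow to the right and rows downward; lengths in m; the calibration is good to about 2 mm. A picture is of the moment at which its call begins: read the wrist's pose just before it. calibration takes no time and is no camera call; for the wrist camera it gives the pose at the moment of the call.
A pose or a line that the arm cannot do raises r.IKError and nothing moves.
- order.close_job(): hands the job in, once; it reports no verdict.
Trained networks look in the newest picture that a camera, given by its name, has taken for a name from the list of things; names that differ only in an ending like _2 or _b are one class to them, and where a whole thing is asked for, a point or a joint stands for the part that bears it (a point fixed in the world has none). Each returns a list of dicts, best first, with "score" (0 to 1); they miss things now and then, are a little off and sometimes report something else, mostly with a low value. They report only what shows in the picture. A call takes as long as a camera call.
- find_in(camera, name): "at" ([x, y, z] in m, in world coordinates, good to about 4 mm: the middle of the surface that is visible of it).
- landmark_of(camera, name): "at" ([x, y, z] in m, in world coordinates, good to about 4 mm: a listed point, or the origin of a listed thing).
The state is a dict: "time": time; "joint_pos": joint angles; "dq": joint speeds; "joint_efforts": joint torques, N m; "tcp_pos": TCP position; "orientation": TCP orientation; "wrist_force": force on the tool from outside, world axes, zero at the start; "wrist_torque": the same for the moment, N m; "width": finger opening in m.
Only numpy, scipy, OpenCV 4.12 (cv2) and the standard library are available. Lean on these libraries where they do the work, as an engineer would, in place of code of your own. Each camera call takes 0.05 s, during which the arm holds its last target.

## Working session

There is one attempt and no reset: what is moved stays moved. The work goes in short steps, each a Python script; the robot and the scene stay as the last script left them, time stands still between calls to the robot, and variables do not carry over. Pictures are saved under pics/ and viewed, and the job is handed in when it is done.

```bash
mkdir -p pics; ls
python3 - <<'E'
from bench import r, planner, optics, order, find_in, landmark_of
import cv2
s=r.observe(); print(s)
for c in ["scene","top","wrist"]:
    im=optics.camera(c); cv2.imwrite(f"pics/a_{c}.png",im[:,:,::-1])
    print(c,optics.calibration(c))
    for n in ["dial_grip","timer_mark","round_pointer"]:
        print(n,landmark_of(c,n)[:3])
    print('dial',find_in(c,"dial")[:3])
print(r.observe()["time"])
E
```

```text
pics
{'time': 0.0, 'joint_pos': array([ 1.26598523e+00,  2.13350821e-01, -3.49913587e-02,  1.32348784e+00,
        1.42043022e-05,  1.57080165e+00]), 'dq': array([-0.00025333, -0.00088693,  0.00131434, -0.00029608, -0.00044151,
       -0.00059788]), 'joint_efforts': array([ 4.51726170e-03, -6.86156631e+01,  4.87120521e+01,  1.75385771e-02,
        3.44991086e-04, -2.48613770e-07]), 'tcp_pos': array([0.1499618 , 0.47666572, 0.2323457 ]), 'orientation': array([ 3.00021977e-04,  8.06262280e-01,  5.91558001e-01, -4.20915274e-04]), 'wrist_force': array([-0.28239644, -0.72804188,  0.17961079]), 'wrist_torque': array([ 0.01548522, -0.01144852,  0.02183848]), 'width': 0.084996459732777}
scene {'fx': 436.59234109428155, 'fy': 436.59234109428155, 'cx': 316.80964220350717, 'cy': 237.78786602170874, 'k1': 0.027175150902032492, 'origin': array([ 0.88584281, -0.46061521,  0.53871544]), 'attitude': array([0.83943445, 0.42988189, 0.16203081, 0.2903401 ])}
dial_grip [{'at': [0.5688, -0.207, 0.0842], 'score': 0.83}]
timer_mark [{'at': [0.571, -0.1625, 0.049], 'score': 0.83}]
round_pointer [{'at': [0.4
[... 225 characters left out ...]
9, 'origin': array([ 0.41046922, -0.00435028,  0.85847826]), 'attitude': array([-0.69846519, -0.04625632,  0.04377055,  0.71280493])}
dial_grip [{'at': [0.5752, -0.2079, 0.0874], 'score': 0.9}]
timer_mark [{'at': [0.5658, -0.1632, 0.0512], 'score': 0.69}]
round_pointer [{'at': [0.4916, 0.1803, 0.1001], 'score': 0.69}]
dial [{'at': [0.5727, -0.2023, 0.0605], 'score': 0.74}]
wrist {'fx': 365.83115920026984, 'fy': 365.83115920026984, 'cx': 314.25022069859705, 'cy': 238.45700145048198, 'k1': -0.028263944349402326, 'origin': array([0.08382846, 0.49838063, 0.37403062]), 'attitude': array([ 0.79881517, -0.11145089, -0.0805229 ,  0.5856527 ])}
dial_grip []
timer_mark []
round_pointer []
dial []
0.75
```

View pics/a_scene.png

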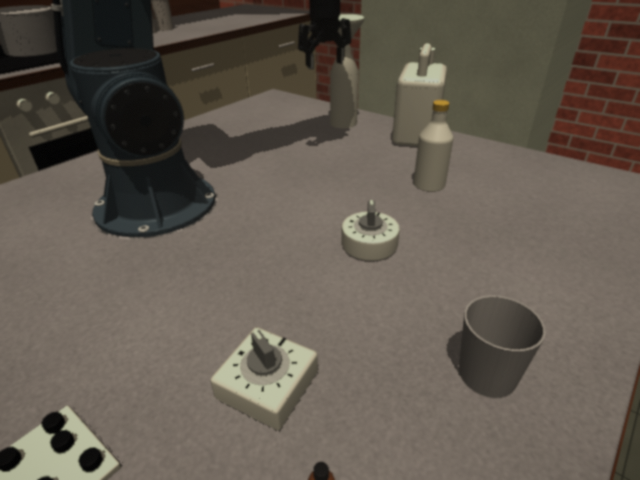

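View pics/a_top.png

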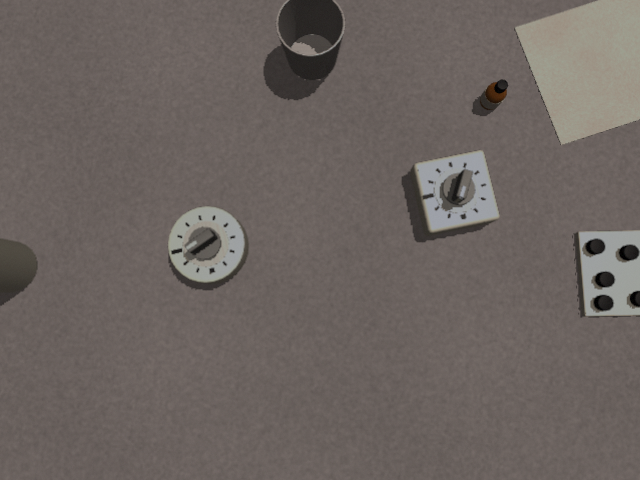

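```bash
cat > h.py <<'E'
from bench import r, planner, optics, order, find_in, landmark_of
import cv2, numpy as np
from scipy.spatial.transform import Rotation as R
def cam(c):
    k=optics.calibration(c); q=k["attitude"]; 
    return k, R.from_quat([q[1],q[2],q[3],q[0]]).as_matrix()
def px2w(kc,uv,z):
    k,M=kc
    d=np.array([(uv[0]-k["cx"])/k["fx"],(uv[1]-k["cy"])/k["fy"]])
    p=d.copy()
    for _ in range(20): p=d/(1+k["k1"]*(p@p))
    v=M@np.array([p[0],-p[1],-1.]); o=k["origin"]
    return o+v*(z-o[2])/v[2]
def quat(a):  # tool down, jaw (x) axis at world yaw a
    x=np.array([np.cos(a),np.sin(a),0]); z=np.array([0,0,-1.]); y=np.cross(z,x)
    q=R.from_matrix(np.c_[x,y,z]).as_quat(); return np.array([q[3],*q[:3]])
E
python3 - <<'E'
from h import *
im=cv2.imread("pics/a_top.png")
cv2.imwrite("pics/a_zoom.png",cv2.resize(im[145:240,405:505],None,fx=6,fy=6,interpolation=cv2.INTER_CUBIC))
for a in np.arange(-180,180,30): 
    j=planner.ik([0.572,-0.207,0.084],quat(np.deg2rad(a))); print(a,None if j is None else np.round(j,2))
E
```

```text
-180 [-0.35  0.5  -0.01  1.06  0.   -1.92]
-150 [-0.35  0.5  -0.01  1.06  0.   -2.44]
-120 [-0.35  0.5  -0.01  1.06  0.   -2.97]
-90 [-0.35  0.5  -0.01  1.06  0.    2.79]
-60 [-0.35  0.5  -0.01  1.06  0.    2.27]
-30 [-0.35  0.5  -0.01  1.06  0.    1.75]
0 [-0.35  0.5  -0.01  1.06  0.    1.22]
30 [-0.35  0.5  -0.01  1.06  0.    0.7 ]
60 [-0.35  0.5  -0.01  1.06  0.    0.18]
90 [-0.35  0.5  -0.01  1.06  0.   -0.35]
120 [-0.35  0.5  -0.01  1.06  0.   -0.87]
150 [-0.35  0.5  -0.01  1.06  0.   -1.39]
```

View pics/a_zoom.png

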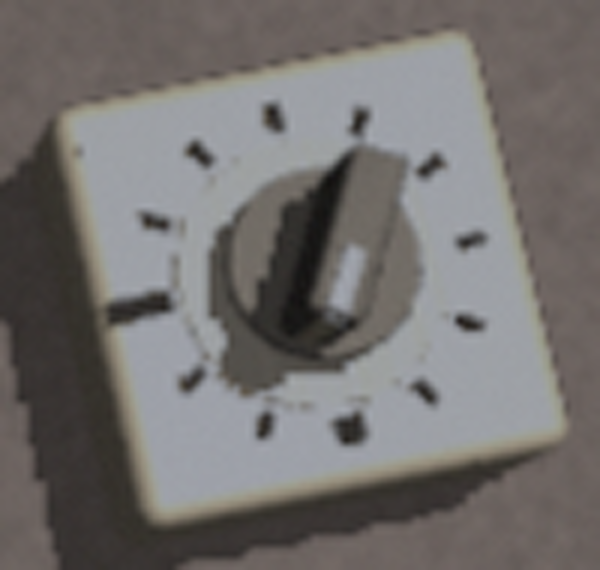

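Run:
```python
from h import *
kc=cam("top"); f=lambda u,z: px2w(kc,((u[0]+.5)/6-.5+405,(u[1]+.5)/6-.5+145),z)[:2]
C=np.array([f(u,.05) for u in [(62,115),(462,35),(565,435),(158,520)]]); print(C, C.mean(0))
# corners TL(+x+y) TR(+x,-y) BR(-x,-y) BL(-x,+y)
for a,b,o in [(0,1,90),(3,2,90),(3,0,0),(2,1,0)]:
    d=C[b]-C[a]; print(np.linalg.norm(d), (np.rad2deg(np.arctan2(d[1],d[0]))+ (90 if o==90 else 0)))
for a,b in [((355,150),(318,300)),((405,160),(365,310)),((350,250),(335,310))]:
    d=f(a,.097)-f(b,.097); print("bar +x yaw",np.rad2deg(np.arctan2(d[1],d[0])))
m=f((140,306),.05); c=C.mean(0); d=m-c; print("mark yaw",np.rad2deg(np.arctan2(d[1],d[0]))-90)
bar=np.mean([f(u,.097) for u in [(355,150),(320,300),(405,160),(365,310)]],0); print(bar)
c=np.array([.571,-.207])
r.movep([*c,0.24],quat(np.deg2rad(90-17)))
im=optics.camera("wrist"); kc=cam("wrist"); cv2.imwrite("pics/b_wrist.png",im[:,:,::-1])
for n in ["dial_grip","timer_mark"]: print(n,landmark_of("wrist",n)[:2])
print(kc[0]["origin"],kc[0]["attitude"],r.observe()["time"],r.observe()["wrist_force"])
```

```text
[[ 0.61763388 -0.14605597]
 [ 0.63602007 -0.24727616]
 [ 0.53379265 -0.26693154]
 [ 0.51466401 -0.16548121]] [ 0.57552765 -0.20643622]
0.10287652074002587 10.295264738960825
0.10323795284515298 10.677857004146034
0.10478613348257551 10.683281714814582
0.10409985126324131 10.883509809392631
bar +x yaw -16.408648495928475
bar +x yaw -17.545850394740135
bar +x yaw -16.626006112521043
mark yaw 9.290731979615032
[ 0.5764117  -0.20691488]
dial_grip [{'at': [0.5773, -0.203, 0.0825], 'score': 0.74}]
timer_mark [{'at': [0.5674, -0.1586, 0.0498], 'score': 0.85}]
[ 0.50480324 -0.18541869  0.38128948] [ 0.79614187 -0.1110717  -0.08108523  0.58927615] 3.725 [0.49555803 0.83203505 0.34498659]
```

View pics/b_wrist.png

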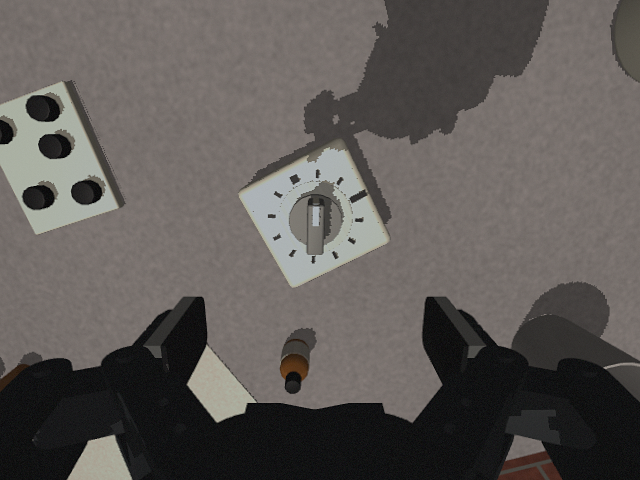

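Run:
```python
from h import *
kc=cam("wrist"); im=cv2.imread("pics/b_wrist.png")
f=lambda u,z: px2w(kc,u,z)[:2]
C=np.array([f(u,.05) for u in [(388,241),(293,287),(240,190),(343,140)]]); print(C.mean(0))
for a,b,o in [(0,1,90),(3,2,90),(3,0,0),(2,1,0)]:
    d=C[b]-C[a]; print(np.linalg.norm(d), np.rad2deg(np.arctan2(d[1],d[0]))+o)
cv2.imwrite("pics/b_zoom.png",cv2.resize(im[135:295,230:395],None,fx=3.6,fy=3.6,interpolation=cv2.INTER_CUBIC))
```

```text
[ 0.57476531 -0.20594024]
0.10184859613892551 10.422609360073622
0.10256417081091214 8.351185488078514
0.10227486321802778 8.723904886240913
0.1059639327193672 9.133855335794765
```

View pics/b_zoom.png

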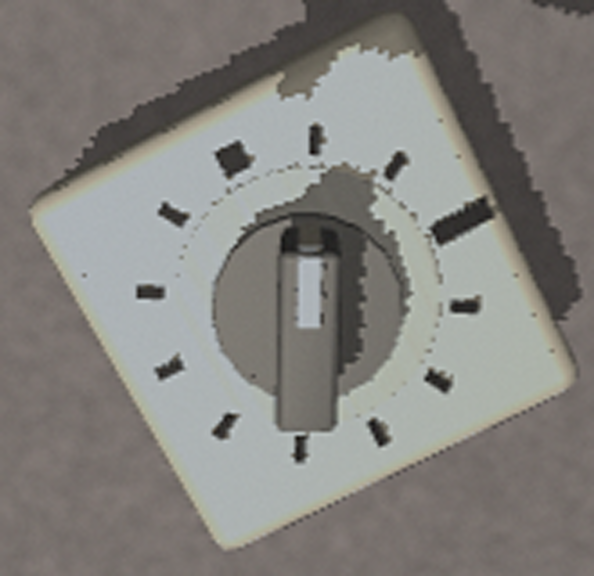

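Run:
```python
from h import *
kc=cam("wrist")
f=lambda u,z: px2w(kc,((u[0]+.5)/3.6-.5+230,(u[1]+.5)/3.6-.5+135),z)[:2]
P=[(234,159),(316,138),(397,165),(463,221),(465,306),(438,380),(378,432),(300,448),(226,425),(170,367),(150,292),(173,214)]
W=np.array([f(p,.05) for p in P])
from scipy.optimize import least_squares
a=np.deg2rad(180-30*np.arange(12)); i=[k for k in range(12)]
def res(p):
    d=W-p[:2]; return np.angle(np.exp(1j*(np.arctan2(d[:,1],d[:,0])-a-p[2])))
s=least_squares(res,[.575,-.206,.17]); print(s.x[:2],np.rad2deg(s.x[2]),np.rad2deg(s.fun).round(1)); print(np.linalg.norm(W-s.x[:2],axis=1).round(4))
T=[(280,255),(338,255),(336,430),(276,430)]
B=np.array([f(p,.097) for p in T]); print(B.mean(0))
for i,j in[(3,0),(2,1)]:
    d=B[i]-B[j]; print(np.linalg.norm(d),np.rad2deg(np.arctan2(d[1],d[0])))
```

```text
[ 0.57536565 -0.20690315] 10.253898473667807 [ 0.1  0.  -0.2 -0.   0.1  0.2 -0.  -0.2  0.3 -0.4  0.2  0. ]
[0.0403 0.041  0.0409 0.0441 0.0405 0.0404 0.0405 0.0406 0.0404 0.0404
 0.0407 0.0406]
[ 0.57519349 -0.20701278]
0.040298399317955466 -18.59320332126824
0.04027980883409885 -17.263286524386007
```

Run:
```python
from h import *
c=[.5753,-.207]; q=quat(np.deg2rad(72.1))
def st(t):
    s=r.observe(); print(t,round(s["time"],2),s["tcp_pos"].round(4),s["wrist_force"].round(1),s["wrist_torque"].round(2),round(s["width"],4),s["joint_pos"][5].round(3))
r.set_gripper(.045,40)
r.servo_line([*c,.13],feed=.15,rotation=q); st("hover")
r.servo_line([*c,.091],feed=.08); st("down")
r.set_gripper(.018); st("near")
r.set_gripper(.0,60); st("grip")
r.servo_line([*c,.0885],feed=.02); st("p")
r.servo_line([*c,.0865],feed=.02); r.sleep(.1); st("p")
```

```text
hover 5.08 [ 0.5757 -0.2072  0.1309] [1.4 0.1 0.5] [ 0.   -0.03  0.  ] 0.045 -0.033
down 5.72 [ 0.5755 -0.2071  0.0914] [-0.4 -0.4  0.5] [ 0.   -0.06  0.03] 0.045 -0.033
near 6.09 [ 0.5754 -0.207   0.0912] [0.4 0.7 0.5] [-0.03 -0.03  0.05] 0.0181 -0.033
grip 6.31 [ 0.5754 -0.207   0.0911] [ 0.8 -0.2  0.9] [ 0.07 -0.01  0.  ] 0.0118 -0.033
p 6.58 [ 0.5754 -0.207   0.0886] [-1.4  0.7  6.2] [0.21 0.23 0.01] 0.012 -0.033
p 6.93 [ 0.5755 -0.2071  0.087 ] [-1.6  1.8  8.7] [0.28 0.38 0.01] 0.0114 -0.033
```

Run:
```python
from h import *
c=[.5753,-.207]
def st(t):
    s=r.observe(); print(t,round(s["time"],2),s["tcp_pos"].round(4),s["wrist_force"].round(1),s["wrist_torque"].round(2),round(s["width"],4),s["joint_pos"][5].round(3))
r.servo_line([*c,.0855],feed=.02); r.sleep(.1); st("p")
for a in [67,60,52]:
    r.movep([*c,.0855],quat(np.deg2rad(a))); st(a)
im=optics.camera("wrist"); cv2.imwrite("pics/c_wrist.png",im[:,:,::-1])
im=optics.camera("top"); cv2.imwrite("pics/c_top.png",cv2.resize(im[120:260,380:540,::-1],None,fx=4,fy=4))
```

```text
p 7.28 [ 0.5755 -0.2071  0.0861] [-2.5  1.9 10.5] [0.36 0.56 0.01] 0.0119 -0.033
67 7.53 [ 0.5755 -0.207   0.0861] [-1.8  2.9 10.4] [ 0.35  0.59 -0.01] 0.0117 0.057
60 7.78 [ 0.5756 -0.207   0.0861] [-2.4  1.6 11. ] [ 0.43  0.58 -0.11] 0.0118 0.179
52 8.04 [ 0.5756 -0.207   0.0861] [-1.4  2.1 11.4] [ 0.39  0.52 -0.08] 0.0122 0.319
```

View pics/c_wrist.png

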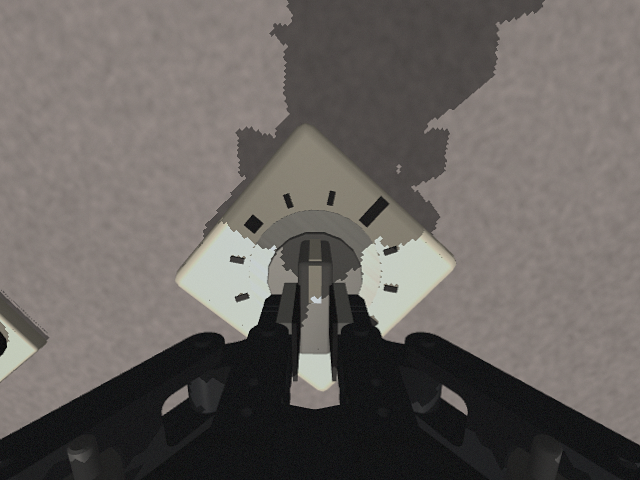

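View pics/c_top.png

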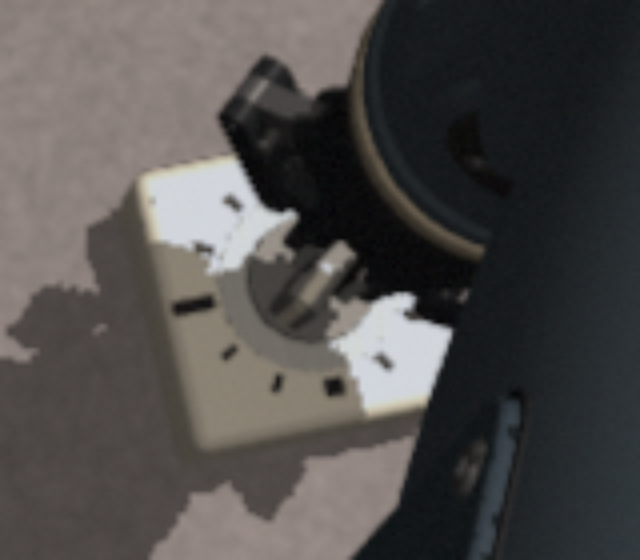

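```bash
cat >> h.py <<'E'
def house(kc,P,K):
    from scipy.optimize import least_squares
    W=np.array([px2w(kc,p,.05)[:2] for p in P]); a=np.deg2rad(180-30*np.array(K)); rad=np.where(np.array(K)==3,.0441,.0405)
    g=lambda p: (W-p[:2]-rad[:,None]*np.c_[np.cos(a+p[2]),np.sin(a+p[2])]).ravel()
    s=least_squares(g,[.5753,-.207,.18]); return s.x[:2].round(4),np.rad2deg(s.x[2]).round(2),(s.fun*1e3).round(1)
E
python3 - <<'E'
from h import *
print(house(cam("wrist"),[(254,223),(288,201),(331,198),(374,211),(391,249),(391,288),(237,259),(242,297)],[0,1,2,3,4,5,11,10]))
E
```

```text
(array([ 0.5754, -0.2065]), np.float64(10.72), array([-0.2,  0.3,  0.1, -0.3,  0.1, -0.1,  0.1,  0. , -0.1,  0.5,  0.2,
        0.1, -0.3, -0.1, -0. , -0.3]))
```

The timer has not moved: its yaw is 10.7° against 10.25° before. I'll continue to near the mark and check there.

Run:
```python
from h import *
c=[.5753,-.207]
def st(t):
    s=r.observe(); print(t,round(s["time"],2),s["tcp_pos"].round(4),s["wrist_force"].round(1),s["wrist_torque"].round(2),round(s["width"],4),s["joint_pos"][5].round(3))
for a in [44,36,28,20,14,10.4]:
    r.movep([*c,.0855],quat(np.deg2rad(a))); st(a)
r.sleep(.1);st('e')
im=optics.camera("wrist"); cv2.imwrite("pics/d_wrist.png",im[:,:,::-1])
```

```text
44 8.4 [ 0.5756 -0.2069  0.0861] [-2.4  2.5 10.8] [ 0.49  0.46 -0.06] 0.0114 0.459
36 8.66 [ 0.5756 -0.2069  0.0861] [-2.5  2.3  9.7] [ 0.59  0.44 -0.13] 0.0118 0.598
28 8.92 [ 0.5757 -0.2069  0.0861] [-2.4  2.4 10.6] [ 0.62  0.39 -0.08] 0.0116 0.738
20 9.18 [ 0.5757 -0.2069  0.0862] [-1.9  3.  11.1] [ 0.68  0.34 -0.08] 0.0117 0.877
14 9.43 [ 0.5757 -0.2068  0.0862] [-1.3  3.1 10.5] [ 0.64  0.29 -0.03] 0.0114 0.982
10.4 9.68 [ 0.5757 -0.2069  0.0862] [-1.4  2.7 10.1] [0.64 0.27 0.07] 0.0116 1.044
e 9.78 [ 0.5757 -0.2068  0.0861] [-0.8  3.8 10.9] [0.59 0.28 0.06] 0.0117 1.044
```

View pics/d_wrist.png

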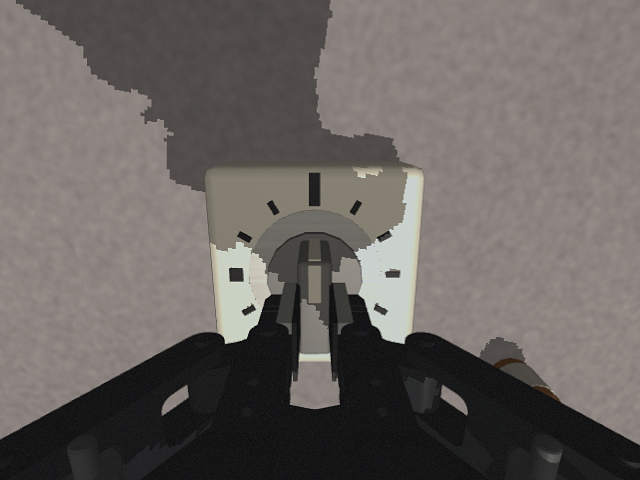

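Run:
```python
from h import *
c=[.5757,-.2068]
print(house(cam("wrist"),[(236,274),(245,237),(273,208),(314,189),(356,208),(385,236),(393,273),(249,310),(380,310)],[0,1,2,3,4,5,6,11,7]))
r.servo_line([*c,.0895],feed=.02); print(r.observe()["wrist_force"].round(1))
r.set_gripper(.018);r.set_gripper(.045)
r.servo_line([*c,.13],feed=.1)
r.servo_line([*c,.24],feed=.2); r.sleep(.2)
im=optics.camera("wrist"); cv2.imwrite("pics/e_wrist.png",im[:,:,::-1]); print(im.shape, r.observe()["time"])
cv2.imwrite("pics/e_zoom.png",cv2.resize(im[135:305,225:405,::-1],None,fx=3.6*.9,fy=3.6*.9,interpolation=cv2.INTER_CUBIC))
```

```text
(array([ 0.5755, -0.2069]), np.float64(10.53), array([-0.4,  0.2,  0.1, -0.1, -0.1, -0.2, -0.2,  0.1,  0.3, -0.2,  0.4,
        0.3,  0.1,  0.5, -0.1, -0.2, -0.1, -0.4]))
[-0.5  1.   3.4]
(480, 640, 3) 12.2917
```

View pics/e_zoom.png

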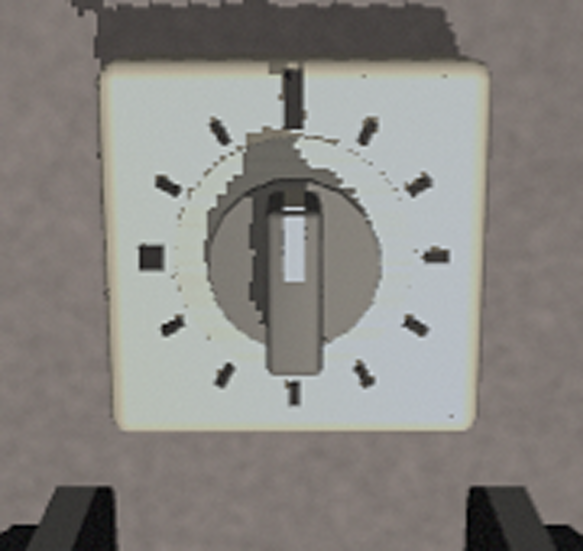

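Run:
```python
from h import *
kc=cam("wrist"); g=lambda p:((p[0]+.5)/3.24-.5+225,(p[1]+.5)/3.24-.5+135)
print(house(kc,[g(p) for p in [(151,258),(168,185),(220,131),(293,98),(369,130),(418,184),(435,256),(415,325),(363,374),(293,392),(225,375),(172,325)]],range(12)))
f=lambda p:px2w(kc,g(p),.097)[:2]
for a,b in [((268,212),(266,375)),((322,212),(323,375)),((294,216),(294,282))]:
    d=f(b)-f(a); print(np.rad2deg(np.arctan2(d[1],d[0])))
im=optics.camera("top"); print([landmark_of("top",n)[:1] for n in ["round_pointer","timer_mark","dial_grip"]])
cv2.imwrite("pics/f_top.png",im[:,:,::-1])
```

```text
(array([ 0.5755, -0.2069]), np.float64(10.49), array([ 0.1, -0.4, -0. ,  0.1, -0. ,  0.2, -0.1,  0.1,  0.6,  0.5, -0.3,
        0.2, -0.3, -0.1,  0. , -0.1,  0. , -0.1, -0.2, -0.2,  0.2, -0.3,
       -0.1,  0. ]))
-80.6451847759938
-78.89429656314327
-79.60911833287746
[[{'at': [0.4912, 0.1803, 0.0979], 'score': 0.78}], [{'at': [0.5663, -0.1621, 0.0483], 'score': 0.93}], [{'at': [0.5776, -0.2064, 0.0865], 'score': 0.93}]]
```

View pics/f_top.png

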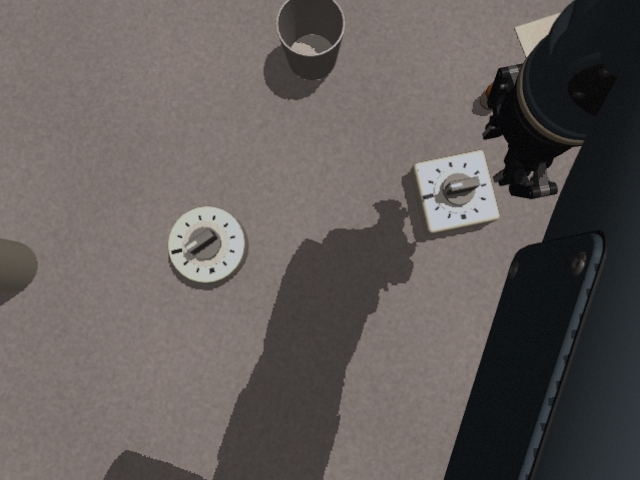

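Bar yaw is -79.7° and the target is -79.5°. In the top view the square timer (457,190) stands where it was, and the round timer (206,244) is unchanged. I'm handing the job in.

```bash
python3 -c "
from h import *
order.close_job()"
```

```text
the job is handed in; nothing more can be done
```

The square timer is set: its pointer stands at the long mark and the timer is where it was. I gripped the knob's bar, held it down with about 10–11 N while turning it about 62° clockwise, then eased off, let go and lifted clear.

**Pointer:** after letting go, the wrist camera put it within about 0.3° of the long mark. The two bar edges alone gave about 1° either way.

**Timer position:** the housing measured (0.5755, -0.2069) with yaw 10.5°. Before the turn it was (0.5754, -0.2069) with yaw 10.3°, so it moved no more than the measurement error.

**Round timer:** its pointer reads within 0.5 mm of where it was, and it looks unchanged in the top picture.

**Time and disagreements:** the last logged time was 12.3 s of the 32 s allowed, with only one more picture and its checks after that. The wrist torque while turning read about 0.1 N m rather than the stated 0.2 N m, but the pictures show the knob did turn fully.

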